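# Build the drum stack on the luthier's bobbin sander

### The arm

A 6-joint arm with a two-finger parallel gripper is mounted at the origin on the work surface. World frame = base frame: x ahead of the robot, y to its left, z up, the work surface at z = 0. Lengths are in m, angles in rad, forces in N, time in s.
With the tool pointing down it reaches from about 0.35 to 0.85 m from the base axis. Payload 8.1 kg.
Tool frame: the origin (TCP) lies between the finger pads; the fingertips stand 11 mm ahead of it and the grasp point (between the pads) lies 8 mm behind it (robot.tips_ahead is the distance from the TCP to the fingertips, in m); z points along the fingers, y is the line along which they close (so a half turn about z gives the same grasp; the last joint's range is limited). The gripper opens to 93 mm and grips with 3 to 60 N. Pads are 15 mm wide; open, the fingers measure 128 mm over their backs; the gripper's body (75 mm by 188 mm) begins 65 mm behind the grasp point.
Start: joints at [1.113, 0.13, 1.488, -0, 1.523, -0.085], TCP at [0.219, 0.559, 0.23] pointing down, gripper open.
Joint ranges: [-2.96, 2.96], [-0.89, 2.26], [0.02, 2.5], [-1.34, 4.48], [0, 2.73], [-2.66, 2.66]. Speed limits (rad/s): [2.39, 2.39, 2.79, 3.14, 3.14, 3.14].

### API

Orientations are given as a rotation vector (axis times angle).
In Python, from plant import robot gives the robot as it stands. The module is installed in compiled form; this text tells all that it offers.
- The arm moves only by the tool move_arm, never from a script. Its argument "deltas" is one flat list of numbers, 7 for each row, row after row: the shift along the tool's x, y, z in m, then the turn, a rotation vector about the tool's x, y, z in rad, then the opening, from 0 (shut) to 1 (fully open). A call has 1 to 12 rows; each row is the pose to reach, as a shift and turn from the pose commanded when the call began, along the tool's axes at that moment; what a row does not reach only later rows make up. A row lasts 1/8 s, in which the tool goes at most 62.5 mm and 10.7 degrees, less where a joint would pass 70% of its speed; a pose out of reach is approached as far as the arm can. A call with a gripper value outside its range is refused whole. The fingers move at their own pace and stop on an object; "squeeze" is the grip in N (left out, the last holds). Time passes only in rows, so rows that repeat a pose let the fingers close. It gives the time, the measured TCP pose, the force, the opening and the grip force at its end, in the units of the state.
- robot.read_state(): the state, without advancing time (a new reading comes with each control period).
- robot.read_camera(name): name is "side" or "top" or "wrist"; returns (picture, depth): 400x640x3 uint8, red, green, blue; 400x640 float32, m along the optical axis (not along the pixel's ray), 0 where there is no reading.
- robot.camera_model(name): a dict with "K" (3x3 intrinsics, pixels), "R" (3x3) and "t" (3): a world point X has camera coordinates R X + t; the wrist camera has in their place "tool_from_camera" (4x4, takes a point from camera to tool coordinates, whose origin is the TCP and whose axes are the flange's). Camera axes: x right, y down, z forward; pixel columns grow to the right and rows downward; lengths in m; the calibration is good to about 2 mm. The wrist camera is an equidistant fisheye: a pixel r from the principal point sees the ray r / f radians off the axis. A picture is of the moment at which its call begins: read the wrist's pose just before it. camera_model takes no time and is no camera call.
- robot.close_job(): hands the job in; it is judged then, once.
Trained networks look in the newest picture that a camera, given by its name, has taken for a name from the list of things; names that differ only in an ending like _2 or _b are one class to them, and where a whole thing is asked for, a point or a joint stands for the part that bears it (a point fixed in the world has none). Each returns a list of dicts, best first, with "confidence" (0 to 1); they miss things now and then, are a little off and sometimes report something else, mostly with a low value. They report only what shows in the picture. A call takes as long as a camera call. They do not tell look-alikes from the thing itself.
- robot.recognise(camera, label): "uv" ([column, row] in pixels, amid what is visible of it).
The state is a dict: "t": time; "q": joint angles; "dq": joint speeds; "joint_torque": joint torques, N m; "tool_pos": TCP position; "orientation": TCP orientation; "force": force on the tool from outside, world axes, zero at the start; "wrist_torque": the same for the moment, N m; "opening": finger opening in m; "gripper_force": force on a finger pad.
Only numpy, scipy, OpenCV 4.12 (cv2) and the standard library are available. Lean on these libraries where they do the work, as an engineer would, in place of code of your own. Each camera call takes 0.05 s, during which the arm holds its last target. There are 200 camera calls.

### The job

First empty the wooden well: lift out the ring that lies in it and set it flat on the open bench, letting go of it. Then build the stack on the sander's upright spindle by threading the three rings over it in order, the steel collar at the bottom, the cork drum on it and the brass collar on top, lowering each one fully home rather than letting it drop down the spindle. Pinch the cork only lightly, and leave everything else on the bench where it is.

Things in the scene. Friction and masses are not known exactly. Their poses are not given: they have to be found in the camera images.
- sander: Bobbin sander, fixed: round grey plate 150 mm across, 10 mm thick; in its middle a boss 56 mm across and 10 mm high (its top is the seat) and an upright steel spindle 35 mm in diameter, 58 mm above the seat, its last 8 mm tapering to 24 mm. Open fingers fit beside the spindle along the sander's y axis, not along x (shroud). Origin: spindle axis at bench height; z up. Place and yaw vary.
- shroud (a point): Middle of the top edge of the sander's green dust shroud, 65 mm above the bench: an upright wall 90 mm wide along the sander's y axis, 10 mm thick, on its +x side, its near face 58 mm from the spindle axis; a black stub pipe behind it reaches 98 mm from the axis. It moves with the sander.
- seat (a point): Centre of the seat (top of the boss) on the spindle axis, 20 mm above the bench: the underside of the steel collar rests here when home. (Besides the things listed here, the bench is clear out to 0.75 m from the robot's base axis and 0.45 m to either side of its middle.)
- well: Wooden storage well, fixed: five staves 40 x 16 x 24 mm (length, thickness, height) round a hexagon 70 mm across the flats inside, 102 mm outside. The sixth side, towards the well's -x axis, is an open notch 40 mm wide. Its floor is the bench. One of the three rings (which one varies) lies centred in it. Origin: middle of the well at bench height.
- well_notch (a point): Where to pinch the ring in the well: the middle of its wall at the notch, 12 mm above the bench. The well is too snug to take the ring round the outside: put one finger in the bore and one in the notch (closing along the well's x axis) on the 13 mm wall. So held it cannot pass over the spindle.
- steel_collar: Steel-grey ring, outside diameter 66 mm, bore 40 mm (wall 13 mm), 18 mm high, about 0.25 kg. Origin: centre of its underside, z along its axis. Lies flat. Home: its underside on the seat.
- cork_drum: Light brown cork ring, outside diameter 66 mm, bore 40 mm (wall 13 mm), 22 mm high, about 0.06 kg. Origin: centre of its underside, z along its axis. Lies flat. Soft: grip it with 40 N or less (20 N is enough). Home: its underside 18 mm above the seat, on the steel collar.
- brass_collar: Yellow brass ring, outside diameter 66 mm, bore 40 mm (wall 13 mm), 18 mm high, about 0.25 kg. Origin: centre of its underside, z along its axis. Lies flat. Home: its underside 40 mm above the seat, on the cork drum, its top level with the spindle's.
- gouge: Bystander: gouge with a wooden handle, 150 mm long, 26 mm thick, lying among the rings. Origin below its middle; x along its length, the handle to -x.
- glue_jar: Bystander: amber jar with a black cap, 50 mm across, 75 mm high, standing near the well. Origin: centre of its underside.
- rosin_tin: Bystander: red tin disc, 50 mm across, 22 mm high. Origin: centre of its underside.
- sanding_block: Bystander: blue block 45 x 28 x 22 mm (x, y, z) beside the sander. Origin: centre of its underside.
- finger_plane: Bystander: small brass plane, 100 x 34 mm and 44 mm high, towards the back. Origin: centre of its underside, x along its length.
- mallet: Bystander: round wooden mallet lying at the back, 215 mm long along its x, head 66 mm thick reaching from x -100 to +5 mm, handle to +115 mm. Origin: on the bench below the mallet's axis.
Mind the look-alikes: they are no part of the job. What is shaped like the brass_collar but blue is not meant. There is more than one size of the steel_collar; the job needs the larger.

How it is judged:
By the outcome, as a careful person would: the job done as asked, in the order asked, and still so for the second after the job is handed in, with the robot touching nothing.
It also fails if it takes over 72 s, if anything falls off the work surface, if the arm or the gripper's body presses on something with over 40 N, if the wrist force passes 120 N, or if a joint passes its speed limit or range.

## Working session

There is one attempt and no reset: what is moved stays moved. The work goes in short steps, Python scripts to look and compute and a tool call to move; the robot and the scene stay as the last step left them, time stands still between calls to the robot, and variables do not carry over. Pictures are saved under pics/ and viewed, at most 10 in all, crops included, and the job is handed in when it is done.

Besides the shell and the picture viewer there is one more tool, called after ">>>" as name(argument=value, ...), one argument or row to a line, values as JSON. move_arm: Moves the arm, as the interface text tells. Its arguments: {"type":"object","properties":{"deltas":{"type":"array","items":{"type":"number"}},"squeeze":{"type":"number"}},"required":["deltas"]}

```bash
mkdir -p pics; cat > h.py <<'E'
import numpy as np, cv2
from plant import robot
from scipy.spatial.transform import Rotation as Ro
def cloud(n):
    p,d=robot.read_camera(n); m=robot.camera_model(n); K=np.array(m["K"]);R=np.array(m["R"]);t=np.array(m["t"])
    v,u=np.mgrid[:400,:640]
    c=np.stack([(u-K[0,2])/K[0,0]*d,(v-K[1,2])/K[1,1]*d,d],-1)
    return p,d,(c-t)@R
def save(n,p): cv2.imwrite("pics/"+n+".png",cv2.cvtColor(p,cv2.COLOR_RGB2BGR))
E
python3 - <<'E'
from h import *
p,d,w=cloud("top"); save("top0",p); np.savez("top0",p=p,d=d,w=w)
for l in ["sander","shroud","seat","well","well_notch","steel_collar","cork_drum","brass_collar","gouge","glue_jar","rosin_tin","sanding_block"]:
    for r in robot.recognise("top",l)[:4]:
        u,v=map(int,np.round(r["uv"])); print(l,u,v,round(r["confidence"],2),w[v,u].round(3))
s=robot.read_state();print(s["t"],s["tool_pos"],s["orientation"])
E
```

```text
sander 467 272 0.81 [ 0.462 -0.276  0.075]
shroud 464 273 0.83 [ 0.46  -0.272  0.065]
well 230 233 0.7 [0.524 0.269 0.019]
well_notch 229 230 0.55 [0.533 0.275 0.004]
steel_collar 303 185 0.76 [0.656 0.103 0.002]
steel_collar 340 184 0.73 [0.66  0.012 0.019]
cork_drum 354 268 0.68 [ 0.459 -0.032  0.003]
brass_collar 224 241 0.97 [ 0.506  0.285 -0.001]
brass_collar 174 224 0.71 [0.54  0.412 0.001]
gouge 356 227 0.95 [ 0.554 -0.031  0.03 ]
gouge 464 272 0.66 [ 0.462 -0.271  0.069]
glue_jar 225 174 0.59 [0.653 0.281 0.078]
rosin_tin 348 151 0.53 [ 0.743 -0.004  0.024]
rosin_tin 362 228 0.51 [ 0.553 -0.045  0.027]
sanding_block 408 239 0.65 [0.412 0.049 1.008]
0.65 [0.21853783 0.55880479 0.22967196] [5.82176374e-01 3.08713166e+00 7.95874451e-05]
```

View pics/top0.png

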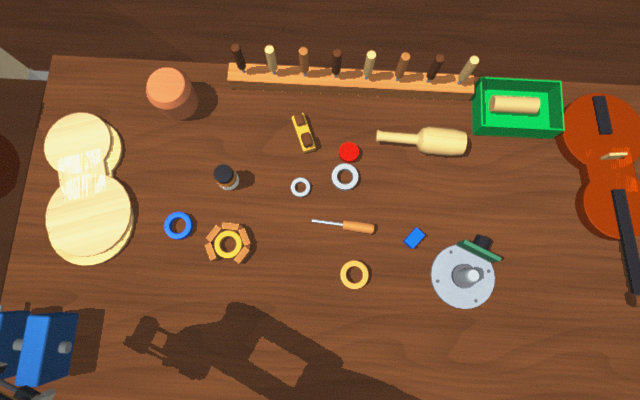

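```bash
python3 - <<'E'
from h import *
z=np.load("top0.npz");p,w=z["p"],z["w"]
a=cv2.resize(p[140:310,165:295],None,fx=3,fy=3,interpolation=cv2.INTER_CUBIC)
b=cv2.resize(p[140:310,285:385],None,fx=3,fy=3,interpolation=cv2.INTER_CUBIC)
save("crop1",np.hstack([a,b]))
from scipy.optimize import least_squares
for n,u,v,h,R in [("steel",345,176,.018,.034),("small",300,187,.018,.034),("cork",354,274,.022,.034),("brass",228,244,.018,.034),("blue",178,226,.018,.034)]:
    c=w[v-2:v+3,u-2:u+3,:2].reshape(-1,2).mean(0)
    for _ in range(4):
        m=(np.abs(w[...,2]-h)<.006)&(np.hypot(w[...,0]-c[0],w[...,1]-c[1])<R+.006)
        q=w[m][:,:2]; (cx,cy),r=cv2.minEnclosingCircle((q*1000).astype(np.float32)); c=np.array([cx,cy])/1000
    print(n,c.round(4),"R mm",round(r,1),"mean",q.mean(0).round(4),"z",np.median(w[m][:,2]).round(4),m.sum())
# sander: plate, shroud, spindle
P=w.reshape(-1,3); near=np.hypot(P[:,0]-.46,P[:,1]+.27)<.13
for nm,lo,hi in [("plate",.006,.014),("boss",.017,.023),("spin",.073,.085),("shroud",.058,.070)]:
    q=P[near&(P[:,2]>lo)&(P[:,2]<hi)]
    if len(q): print(nm,len(q),q.mean(0).round(4),cv2.minEnclosingCircle((q[:,:2]*1000).astype(np.float32)), cv2.minAreaRect((q[:,:2]*1000).astype(np.float32)))
# well staves
q=P[(np.hypot(P[:,0]-.51,P[:,1]-.275)<.07)&(P[:,2]>.021)&(P[:,2]<.03)]
print("well",len(q),cv2.minEnclosingCircle((q[:,:2]*1000).astype(np.float32)))
c=np.array(cv2.minEnclosingCircle((q[:,:2]*1000).astype(np.float32))[0])/1000
a=np.degrees(np.arctan2(*(q[:,:2]-c).T[::-1]));print(np.histogram(a,36,(-180,180))[0])
m=robot.camera_model("wrist");print(m)
E
```

```text
steel [ 0.6859 -0.0013] R mm 39.4 mean [0.6821 0.0008] z 0.0182 381
small [0.648  0.1089] R mm 23.5 mean [0.6482 0.1087] z 0.0137 138
cork [ 0.4437 -0.0312] R mm 32.8 mean [ 0.4434 -0.0311] z 0.0224 402
brass [0.4986 0.275 ] R mm 39.9 mean [0.4996 0.2759] z 0.0184 487
blue [0.5357 0.3977] R mm 33.8 mean [0.5355 0.3962] z 0.0182 392
plate 2456 [ 0.4502 -0.284   0.0105] ((461.5375671386719, -269.58056640625), 128.0127410888672) ((460.9388732910156, -289.61883544921875), (235.2955322265625, 214.12924194335938), 29.35919761657715)
boss 300 [ 0.4838 -0.2503  0.0205] ((506.4852294921875, -253.19297790527344), 98.47834777832031) ((495.2397766113281, -247.35818481445312), (186.93624877929688, 87.35992431640625), 62.57711410522461)
spin 160 [ 0.4549 -0.2863  0.0777] ((454.9881896972656, -287.2099914550781), 16.232585906982422) ((455.0877380371094, -287.3028869628906), (29.695398330688477, 30.96210479736328), 34.239044189453125)
shroud 237 [ 0.504  -0.3075  0.0646] ((488.8427429199219, -302.7773132324219), 53.454036712646484) ((478.6077880859375, -298.7589416503906), (89.71005249023438, 84.8786849975586), 66.75373840332031)
well 661 ((497.7957763671875, 271.3940734863281), 54.50196838378906)
[ 2  0  2 22 22 24 21 24 24 24 24 21 24 21 21 21 19 24 22 21 19 21 22 22
 23 25 24 22 22 23 22 22  7  2  0  2]
{'K': array([[309.70691629,   0.        , 321.06747183],
       [  0.        , 309.70691629, 203.88142242],
       [  0.        ,   0.        ,   1.        ]]), 'tool_from_camera': array([[-4.50695105e-04, -9.54835169e-01, -2.97135653e-01,
         8.28497987e-02],
       [ 9.99999852e-01, -3.39747258e-04, -4.25032831e-04,
         2.52196943e-04],
       [ 3.04885272e-04, -2.97135800e-01,  9.54835181e-01,
        -1.55656901e-01],
       [ 0.00000000e+00,  0.00000000e+00,  0.00000000e+00,
         1.00000000e+00]])}
```

View pics/crop1.png

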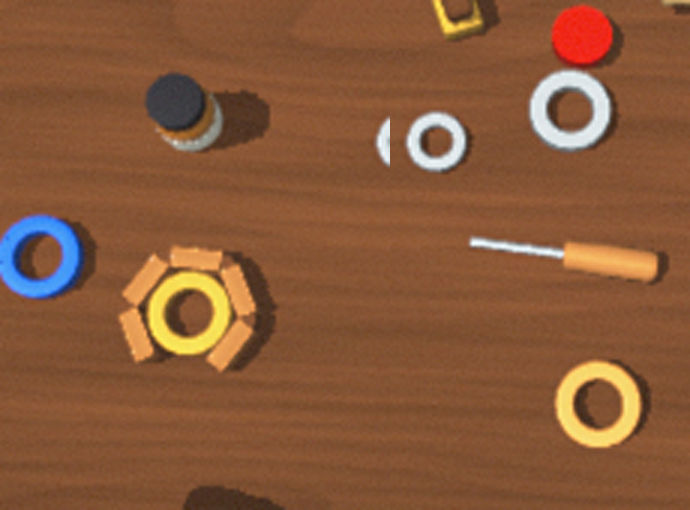

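```bash
cat >> h.py <<'E'
def wcloud():
    s=robot.read_state(); p,d=robot.read_camera("wrist"); m=robot.camera_model("wrist"); K=np.array(m["K"]);T=np.array(m["tool_from_camera"])
    v,u=np.mgrid[:400,:640]; x=(u-K[0,2])/K[0,0]; y=(v-K[1,2])/K[1,1]; th=np.hypot(x,y)+1e-9
    k=np.tan(th)/th*d
    c=np.stack([x*k,y*k,d],-1); R=Ro.from_rotvec(s["orientation"]).as_matrix()
    c=(c@T[:3,:3].T+T[:3,3])@R.T+s["tool_pos"]; c[d==0]=9; c[th>1.3]=9
    return p,d,c
def circ(q,lo=.9):
    (cx,cy),r=cv2.minEnclosingCircle((q[:,:2]*1000).astype(np.float32)); return np.round([cx,cy,r],1)
def go(pos,yaw):
    "shift (tool mm) and turn (deg about tool z) to reach TCP pos with tool y at world angle yaw (deg), mod 180, nearest"
    s=robot.read_state(); R=Ro.from_rotvec(s["orientation"]).as_matrix()
    sh=R.T@(np.array(pos)-s["tool_pos"]); cur=np.degrees(np.arctan2(R[1,1],R[0,1]))
    t=-(yaw-cur); t=(t+90)%180-90
    tilt=Ro.from_matrix(R.T@np.array([[1,0,0],[0,-1,0],[0,0,-1]])).as_rotvec()
    return (sh*1000).round(1), "turn deg/rad",round(t,1),round(np.radians(t),3),"q6",s["q"][5].round(2),"Rz",R[:,2].round(3)
E
python3 - <<'E'
from h import *
z=np.load("top0.npz");p,w=z["p"].astype(int),z["w"]
P=w.reshape(-1,3);C=cv2.cvtColor(z["p"],cv2.COLOR_RGB2HSV).reshape(-1,3)
for n,c,h,hh in [("brass",(.498,.273),.018,(22,40)),("steel",(.680,0),.018,None),("tin",(.742,-.006),.022,None)]:
    m=(np.hypot(P[:,0]-c[0],P[:,1]-c[1])<.045)&(abs(P[:,2]-h)<.005)
    if hh: m&=(C[:,0]>=hh[0])&(C[:,0]<=hh[1])
    elif n=="steel": m&=C[:,1]<80
    else: m&=(C[:,1]>150)&((C[:,0]<4)|(C[:,0]>175))
    print(n,m.sum(),circ(P[m]),P[m].mean(0).round(4))
s=np.array([.455,-.287])
m=(np.hypot(P[:,0]-s[0],P[:,1]-s[1])<.09)&(P[:,2]>.055)&(P[:,2]<.07)&(C[:,0]>40)&(C[:,0]<95)&(C[:,1]>80)
print("shroud",m.sum(),P[m].mean(0),cv2.minAreaRect((P[m][:,:2]*1000).astype(np.float32)))
m=(np.hypot(P[:,0]-s[0],P[:,1]-s[1])<.1)&(abs(P[:,2]-.01)<.003); print("plate",circ(P[m]))
m=(np.hypot(P[:,0]-s[0],P[:,1]-s[1])<.03)&(P[:,2]>.075); print("spin",circ(P[m]),P[m].mean(0))
print(go((.49,.275,.15),0))
E
```

```text
brass 307 [497.9 272.2  31.8] [0.4974 0.2721 0.0184]
steel 349 [679.8   1.4  33.4] [0.68   0.001  0.0182]
tin 298 [744.3  -5.3  25.6] [ 0.7429 -0.0056  0.0224]
shroud 211 [ 0.51257064 -0.31245216  0.06415205] ((513.904541015625, -313.7761535644531), (89.97482299804688, 12.76722526550293), 65.49546813964844)
plate [ 455.4 -287.9   75.3]
spin [ 454.5 -288.    15.4] [ 0.45524538 -0.28695458  0.07828434]
(array([-356.2, -165.4,   79.7]), 'turn deg/rad', np.float64(68.6), np.float64(1.198), 'q6', np.float64(-0.09), 'Rz', array([ 0.,  0., -1.]))
```

>>> move_arm(
  deltas=[-0.34, -0.174, 0.07, 0, 0, 1.2, 0.36, -0.34, -0.174, 0.07, 0, 0, 1.2, 0.36, -0.34, -0.174, 0.07, 0, 0, 1.2, 0.36, -0.34, -0.174, 0.07, 0, 0, 1.2, 0.36, -0.34, -0.174, 0.07, 0, 0, 1.2, 0.36, -0.34, -0.174, 0.07, 0, 0, 1.2, 0.36, -0.34, -0.174, 0.07, 0, 0, 1.2, 0.36, -0.34, -0.174, 0.07, 0, 0, 1.2, 0.36, -0.34, -0.174, 0.07, 0, 0, 1.2, 0.36, -0.34, -0.174, 0.07, 0, 0, 1.2, 0.36],
)

```text
t: 1.9
tool_pos: [0.4713, 0.274, 0.16]
orientation: [2.221, 2.222, 0.001]
force: [0.2, -1.0, 0.7]
opening: 0.0335
gripper_force: 0.0
```

```bash
python3 - <<'E'
from h import *
p,d,w=wcloud(); save("w1",p); P=w.reshape(-1,3);C=cv2.cvtColor(p,cv2.COLOR_RGB2HSV).reshape(-1,3)
r=np.hypot(P[:,0]-.498,P[:,1]-.272)
m=(r<.045)&(abs(P[:,2]-.018)<.004)&(C[:,0]>=22)&(C[:,0]<=40)
print("brass",m.sum(),circ(P[m]),P[m].mean(0).round(4)); 
m=(r<.065)&(abs(P[:,2]-.024)<.003); q=P[m]; c=circ(q); print("well",m.sum(),c)
a=np.degrees(np.arctan2(q[:,1]-c[1]/1e3,q[:,0]-c[0]/1e3))
k=(np.hypot(q[:,0]-c[0]/1e3,q[:,1]-c[1]/1e3)>.036)
print(np.sort(a[k&(a>0)])[-1:],np.sort(a[k&(a<0)])[:1])
for a0 in [0,60,-60,120,-120]:  # sides: normals
    pass
from scipy.spatial import ConvexHull
# yaw from 5 stave normals: score of rectangle membership
best=max((( np.sum([ (np.abs((q[:,:2]-c[:2]/1e3)@[np.cos(t+b),np.sin(t+b)]-.043)<.007)&(np.abs((q[:,:2]-c[:2]/1e3)@[-np.sin(t+b),np.cos(t+b)])<.019) for b in np.radians([0,60,120,-60,-120])]),np.degrees(t)) for t in np.radians(np.arange(-20,20,.5))))
print("yaw",best,len(q))
s=robot.read_state();print(s["t"],s["opening"],s["force"])
print(go((.472,.273,.05),best[1]))
E
```

```text
brass 1818 [499.1 271.8  32.3] [0.4987 0.2727 0.0185]
well 3472 [499.6 271.7  54.5]
[147.88112608] [-152.67763896]
yaw (np.int64(2491), np.float64(-3.5)) 3472
1.95 0.033525909893229656 [-0.17495746 -0.05785897 -0.3807396 ]
(array([ -0.9,   0.7, 110. ]), 'turn deg/rad', np.float64(3.5), np.float64(0.062), 'q6', np.float64(0.43), 'Rz', array([ 0.,  0., -1.]))
```

View pics/w1.png

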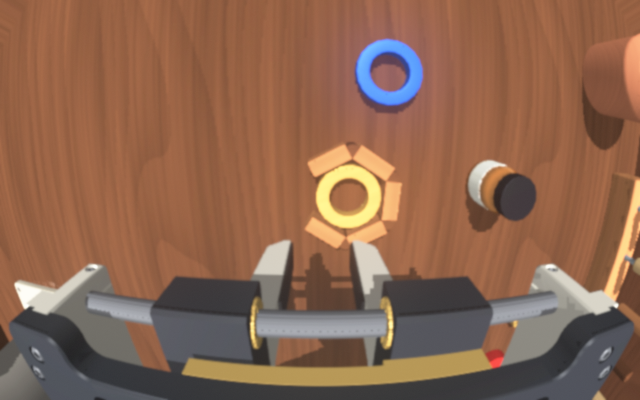

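>>> move_arm(
  deltas=[-0.0005, 0.0012, 0.05, 0, 0, 0.055, 0.36, -0.0005, 0.0012, 0.1, 0, 0, 0.055, 0.36, -0.0005, 0.0012, 0.125, 0, 0, 0.055, 0.36, -0.0005, 0.0012, 0.138, 0, 0, 0.055, 0.36, -0.0005, 0.0012, 0.146, 0, 0, 0.055, 0.36, -0.0005, 0.0012, 0.146, 0, 0, 0.055, 0.36, -0.0005, 0.0012, 0.146, 0, 0, 0.055, 0.05, -0.0005, 0.0012, 0.146, 0, 0, 0.055, 0.05, -0.0005, 0.0012, 0.146, 0, 0, 0.055, 0.05, -0.0005, 0.0012, 0.146, 0, 0, 0.055, 0.05],
  squeeze=40,
)

```text
t: 3.2
tool_pos: [0.4734, 0.2727, 0.0145]
orientation: [2.284, 2.157, 0.002]
force: [-1.7, -0.1, 6.0]
opening: 0.0127
gripper_force: 38.7
```

>>> move_arm(
  deltas=[0, 0, -0.01, 0, 0, 0, 0.05, 0, 0, -0.03, 0, 0, 0, 0.05, 0, 0, -0.06, 0, 0, 0, 0.05, -0.02, -0.006, -0.075, 0, 0, 0, 0.05, -0.065, -0.018, -0.075, 0, 0, 0, 0.05, -0.11, -0.032, -0.075, 0, 0, 0, 0.05, -0.137, -0.04, -0.07, 0, 0, 0, 0.05, -0.145, -0.042, -0.045, 0, 0, 0, 0.05, -0.145, -0.042, -0.02, 0, 0, 0, 0.05, -0.145, -0.042, -0.008, 0, 0, 0, 0.05, -0.145, -0.042, -0.003, 0, 0, 0, 0.05, -0.145, -0.042, -0.003, 0, 0, 0, 0.05],
)

```text
t: 4.7
tool_pos: [0.423, 0.1302, 0.0169]
orientation: [2.283, 2.158, 0.0]
force: [0.2, -0.4, -2.4]
opening: 0.0127
gripper_force: 41.7
```

>>> move_arm(
  deltas=[0, 0, 0.0015, 0, 0, 0, 0.05, 0, 0, 0.0025, 0, 0, 0, 0.05, 0, 0, 0.0025, 0, 0, 0, 0.05],
)

```text
t: 5.08
tool_pos: [0.4232, 0.1302, 0.0145]
orientation: [2.283, 2.157, 0.001]
force: [-0.3, 0.2, -1.0]
opening: 0.0127
gripper_force: 41.6
```

>>> move_arm(
  deltas=[0, 0, 0.0007, 0, 0, 0, 0.1, 0, 0, 0.0007, 0, 0, 0, 0.36, 0, 0, 0.0007, 0, 0, 0, 0.36, 0, 0, -0.01, 0, 0, 0, 0.36, 0, 0, -0.03, 0, 0, 0, 0.36, 0, 0, -0.08, 0, 0, 0, 0.36, 0, 0, -0.13, 0, 0, 0, 0.6],
)

```text
t: 5.95
tool_pos: [0.4224, 0.13, 0.146]
orientation: [-2.284, -2.157, 0.0]
force: [1.0, 0.5, 0.3]
opening: 0.0395
gripper_force: 0.0
```

```bash
python3 - <<'E'
from h import *
p,d,w=wcloud(); P=w.reshape(-1,3);C=cv2.cvtColor(p,cv2.COLOR_RGB2HSV).reshape(-1,3)
m=(np.hypot(P[:,0]-.45,P[:,1]-.13)<.06)&(abs(P[:,2]-.018)<.005)&(C[:,0]>=20)&(C[:,0]<=40)
print("brass",m.sum(),circ(P[m]),P[m].mean(0).round(4))
print(go((.655,0,.16),90))
E
```

```text
brass 2110 [449.5 128.3  32.9] [0.4491 0.1299 0.0186]
(array([-117.5,  235.8,   -4.4]), 'turn deg/rad', np.float64(86.7), np.float64(1.514), 'q6', np.float64(0.24), 'Rz', array([ 0.01 ,  0.002, -1.   ]))
```

>>> move_arm(
  deltas=[-0.118, 0.236, -0.014, 0, 0, -1.627, 1, -0.118, 0.236, -0.014, 0, 0, -1.627, 1, -0.118, 0.236, -0.014, 0, 0, -1.627, 1, -0.118, 0.236, -0.014, 0, 0, -1.627, 1, -0.118, 0.236, -0.014, 0, 0, -1.627, 1, -0.118, 0.236, -0.014, 0, 0, -1.627, 1, -0.118, 0.236, -0.014, 0, 0, -1.627, 1, -0.118, 0.236, -0.014, 0, 0, -1.627, 1, -0.118, 0.236, -0.014, 0, 0, -1.627, 1, -0.118, 0.236, -0.014, 0, 0, -1.627, 1, -0.118, 0.236, -0.014, 0, 0, -1.627, 1],
)

```text
t: 7.38
tool_pos: [0.6517, -0.0012, 0.1584]
orientation: [0.006, 3.141, 0.0]
force: [0.1, 0.1, 0.6]
opening: 0.0926
gripper_force: 0.0
```

```bash
python3 - <<'E'
from h import *
p,d,w=wcloud(); save("w2",p); P=w.reshape(-1,3);C=cv2.cvtColor(p,cv2.COLOR_RGB2HSV).reshape(-1,3)
m=(np.hypot(P[:,0]-.68,P[:,1]-.001)<.04)&(abs(P[:,2]-.018)<.004)&(C[:,1]<90)
print("steel",m.sum(),circ(P[m]),P[m].mean(0).round(4),np.median(P[m][:,2]))
m=(np.hypot(P[:,0]-.742,P[:,1]+.005)<.04)&(abs(P[:,2]-.022)<.004)
print("tin",m.sum(),circ(P[m]))
print(go((.680,.001,.014),90))
E
```

```text
steel 1977 [6.823e+02 6.000e-01 3.330e+01] [6.806e-01 6.000e-04 1.840e-02] 0.01846184932813341
tin 1645 [736.   -4.4  34.3]
(array([-28.3,   2.3, 144.3]), 'turn deg/rad', np.float64(-0.2), np.float64(-0.003), 'q6', np.float64(-1.65), 'Rz', array([ 0., -0., -1.]))
```

View pics/w2.png

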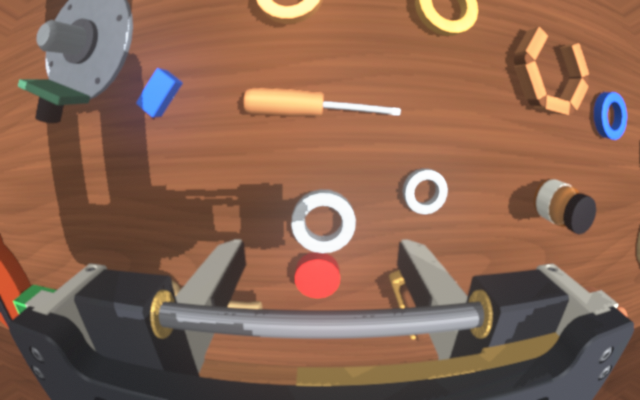

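>>> move_arm(
  deltas=[-0.029, 0.0018, 0.05, 0, 0, 0, 1, -0.029, 0.0018, 0.1, 0, 0, 0, 1, -0.029, 0.0018, 0.13, 0, 0, 0, 1, -0.029, 0.0018, 0.144, 0, 0, 0, 1, -0.029, 0.0018, 0.144, 0, 0, 0, 1, -0.029, 0.0018, 0.144, 0, 0, 0, 0.5, -0.029, 0.0018, 0.144, 0, 0, 0, 0.5, -0.029, 0.0018, 0.144, 0, 0, 0, 0.5, -0.029, 0.0018, 0.144, 0, 0, 0, 0.5],
  squeeze=40,
)

```text
t: 8.55
tool_pos: [0.6811, 0.0006, 0.0149]
orientation: [0.001, 3.141, -0.0]
force: [0.0, 1.6, 3.9]
opening: 0.0664
gripper_force: 40.0
```

>>> move_arm(
  deltas=[0, 0, -0.01, 0, 0, 0, 0.5, 0, 0, -0.04, 0, 0, 0, 0.5, 0, 0, -0.09, 0, 0, 0, 0.5, 0.02, -0.04, -0.14, 0, 0, 0.1, 0.5, 0.05, -0.09, -0.155, 0, 0, 0.2, 0.5, 0.075, -0.145, -0.155, 0, 0, 0.3, 0.5, 0.1, -0.2, -0.155, 0, 0, 0.428, 0.5, 0.13, -0.26, -0.155, 0, 0, 0.428, 0.5, 0.148, -0.31, -0.155, 0, 0, 0.428, 0.5, 0.153, -0.321, -0.155, 0, 0, 0.428, 0.5, 0.153, -0.321, -0.155, 0, 0, 0.428, 0.5, 0.153, -0.321, -0.155, 0, 0, 0.428, 0.5],
)

```text
t: 10.05
tool_pos: [0.528, -0.3189, 0.1691]
orientation: [-0.666, -3.07, -0.001]
force: [0.4, 0.8, -3.4]
opening: 0.0658
gripper_force: 40.0
```

```bash
cat >> h.py <<'E'
def held(P,s,r=.05):
    R=Ro.from_rotvec(s["orientation"]).as_matrix(); L=(P-s["tool_pos"])@R
    return L
E
python3 - <<'E'
from h import *
p,d,w=wcloud(); save("w3",p); P=w.reshape(-1,3);C=cv2.cvtColor(p,cv2.COLOR_RGB2HSV).reshape(-1,3)
s=robot.read_state()
r=np.hypot(P[:,0]-.455,P[:,1]+.287)
m=(r<.03)&(abs(P[:,2]-.078)<.003); print("spin top",m.sum(),circ(P[m]),P[m].mean(0).round(4))
m=(r<.04)&(abs(P[:,2]-.02)<.003); print("boss",m.sum(),circ(P[m]))
m=(r<.09)&(abs(P[:,2]-.01)<.003); print("plate",m.sum(),circ(P[m]))
m=(r<.09)&(r>.045)&(P[:,2]>.055)&(P[:,2]<.068); print("shroud",m.sum(),P[m].mean(0),cv2.minAreaRect((P[m][:,:2]*1000).astype(np.float32)))
L=held(P,s); m=(np.hypot(L[:,0],L[:,1])<.06)&(L[:,2]>-.02)&(L[:,2]<.03)&(C[:,1]<80)
print("held",m.sum(),L[m].min(0).round(4),L[m].max(0).round(4))
print(go((.4553,-.287,.12),65.5), s["t"],s["gripper_force"])
E
```

```text
spin top 1002 [ 457.5 -288.5   14.8] [ 0.4573 -0.2883  0.0781]
boss 1163 [ 457.5 -288.6   28.3]
plate 12970 [ 457.2 -288.3   75.1]
shroud 1345 [ 0.51409769 -0.31405861  0.06456801] ((518.1082763671875, -316.11175537109375), (90.10397338867188, 18.781740188598633), 65.68894958496094)
held 9046 [-0.0315 -0.0479 -0.02  ] [0.0321 0.0477 0.0144]
(array([79.4, -1.4, 49.1]), 'turn deg/rad', np.float64(0.0), np.float64(0.001), 'q6', np.float64(-1.77), 'Rz', array([-0.   ,  0.001, -1.   ])) 10.1 39.9992560967803
```

View pics/w3.png

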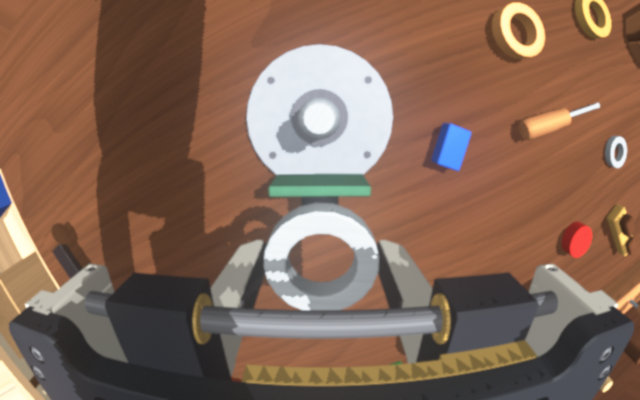

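>>> move_arm(
  deltas=[0.04, -0.001, 0, 0, 0, 0, 0.5, 0.078, -0.0016, 0.02, 0, 0, 0, 0.5, 0.078, -0.0016, 0.05, 0, 0, 0, 0.5, 0.078, -0.0016, 0.068, 0, 0, 0, 0.5, 0.078, -0.0016, 0.068, 0, 0, 0, 0.5, 0.078, -0.0016, 0.068, 0, 0, 0, 0.5],
)

```text
t: 10.85
tool_pos: [0.4569, -0.2896, 0.1022]
orientation: [0.667, 3.069, -0.001]
force: [0.4, -0.4, -2.9]
opening: 0.0662
gripper_force: 40.0
```

```bash
python3 - <<'E'
from h import *
s=robot.read_state(); p,d,w=wcloud(); save("w4",p); P=w.reshape(-1,3); C=cv2.cvtColor(p,cv2.COLOR_RGB2HSV).reshape(-1,3)
L=held(P,s)
r=np.hypot(L[:,0],L[:,1])
m=(r<.018)&(abs(P[:,2]-.078)<.003); print("spin top (tool mm)",m.sum(),circ(L[m]))
zt=np.round(L[(r<.034)&(r>.021)&(L[:,2]<.01)&(L[:,2]>-.012)][:,2],3); print(np.unique(zt,return_counts=True))
t=np.median(zt); m=(r<.036)&(abs(L[:,2]-t)<.0025)&(C[:,1]<80); print("ring",m.sum(),t,circ(L[m]))
print(s["tool_pos"],s["force"],go((.4569,-.2882,.12),65.5))
E
```

```text
spin top (tool mm) 970 [-0.8  1.2 14.8]
(array([-0.012, -0.011, -0.01 , -0.009, -0.008, -0.007, -0.006, -0.005,
       -0.004, -0.003, -0.002, -0.001,  0.   ,  0.001,  0.002,  0.003,
        0.004,  0.005,  0.006,  0.007,  0.008,  0.009,  0.01 ]), array([   4,   22,   18,   24,   12,   18,   28,  448, 2869, 1844,  278,
        105,  102,   66,   67,   68,   86,   75,   69,   69,   89,   70,
         33]))
ring 5978 -0.004 [ 1.5 -0.  35.6]
[ 0.45689527 -0.28962659  0.10220781] [ 0.41852079 -0.41901478 -2.85958254] (array([  0.7,   1.5, -17.5]), 'turn deg/rad', np.float64(-0.0), np.float64(-0.001), 'q6', np.float64(-1.8), 'Rz', array([ 0.002, -0.001, -1.   ]))
```

View pics/w4.png

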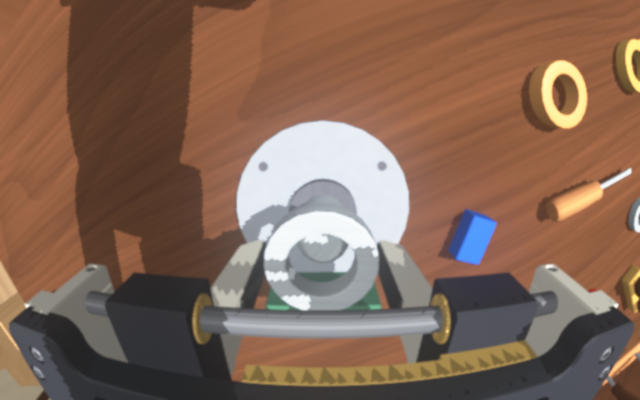

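>>> move_arm(
  deltas=[-0.0002, 0.0013, 0.007, 0, 0, 0, 0.5, -0.0002, 0.0013, 0.014, 0, 0, 0, 0.5, -0.0002, 0.0013, 0.02, 0, 0, 0, 0.5, -0.0002, 0.0013, 0.027, 0, 0, 0, 0.5, -0.0002, 0.0013, 0.027, 0, 0, 0, 0.5],
)

```text
t: 11.52
tool_pos: [0.456, -0.2878, 0.0731]
orientation: [-0.668, -3.068, -0.001]
force: [0.4, 0.2, -2.2]
opening: 0.066
gripper_force: 40.0
```

>>> move_arm(
  deltas=[0, 0, 0.008, 0, 0, 0, 0.5, 0, 0, 0.016, 0, 0, 0, 0.5, 0, 0, 0.024, 0, 0, 0, 0.5, 0, 0, 0.031, 0, 0, 0, 0.5, 0, 0, 0.035, 0, 0, 0, 0.5, 0, 0, 0.036, 0, 0, 0, 0.5, 0, 0, 0.036, 0, 0, 0, 0.5],
)

```text
t: 12.4
tool_pos: [0.4567, -0.2883, 0.0383]
orientation: [0.668, 3.069, -0.0]
force: [0.4, 0.8, -2.6]
opening: 0.066
gripper_force: 40.0
```

>>> move_arm(
  deltas=[0, 0, 0.0015, 0, 0, 0, 0.5, 0, 0, 0.003, 0, 0, 0, 0.5, 0, 0, 0.004, 0, 0, 0, 0.5, 0, 0, 0.004, 0, 0, 0, 0.5],
)

```text
t: 12.9
tool_pos: [0.4567, -0.2883, 0.0348]
orientation: [0.668, 3.07, -0.0]
force: [-2.1, 2.7, 5.2]
opening: 0.0663
gripper_force: 40.0
```

>>> move_arm(
  deltas=[0, 0, 0, 0, 0, 0, 0.8, 0, 0, 0, 0, 0, 0, 1, 0, 0, -0.005, 0, 0, 0, 1, 0, 0, -0.04, 0, 0, 0, 1, 0, 0, -0.095, 0, 0, 0, 1, 0.02, 0.05, -0.125, 0, 0, 0, 1, 0.044, 0.11, -0.125, 0, 0, 0, 1, 0.066, 0.17, -0.125, 0, 0, 0, 1, 0.085, 0.215, -0.125, 0, 0, 0, 1, 0.089, 0.229, -0.125, 0, 0, 0, 1, 0.089, 0.229, -0.125, 0, 0, 0, 1, 0.089, 0.229, -0.125, 0, 0, 0, 1],
)

```text
t: 14.4
tool_pos: [0.4709, -0.0442, 0.1592]
orientation: [0.67, 3.069, -0.001]
force: [-0.2, -0.6, -0.2]
opening: 0.0932
gripper_force: 0.0
```

```bash
python3 - <<'E'
from h import *
p,d,w=wcloud(); s=robot.read_state(); P=w.reshape(-1,3);C=cv2.cvtColor(p,cv2.COLOR_RGB2HSV).reshape(-1,3)
r=np.hypot(P[:,0]-.444,P[:,1]+.031); m=(r<.042)&(abs(P[:,2]-.022)<.004)
print("cork",m.sum(),circ(P[m]),P[m].mean(0).round(4),go((.444,-.031,.017),65.5),s["tool_pos"])
c=circ(P[m])[:2]/1e3; print(go((c[0],c[1],.017),65.5))
r=np.hypot(P[:,0]-.45,P[:,1]-.13); m=(r<.042)&(abs(P[:,2]-.018)<.004)
print("brass",m.sum(),circ(P[m]))
p,d,w=cloud("top"); save("t5",p); P=w.reshape(-1,3)
r=np.hypot(P[:,0]-.455,P[:,1]+.287); m=(r<.04)&(abs(P[:,2]-.038)<.004);print("steel home",m.sum(),circ(P[m]),np.median(P[m][:,2]))
r=np.hypot(P[:,0]-.45,P[:,1]-.13); m=(r<.042)&(abs(P[:,2]-.018)<.004); print("brass top",m.sum(),circ(P[m]) if m.sum() else 0)
E
```

```text
cork 2250 [445.4 -31.4  33.2] [ 0.4446 -0.0313  0.0224] (array([ 30. ,   1. , 142.1]), 'turn deg/rad', np.float64(-0.2), np.float64(-0.003), 'q6', np.float64(-1.34), 'Rz', array([-0., -0., -1.])) [ 0.47087822 -0.04434409  0.15915217]
(array([ 28.6,   1.2, 142.1]), 'turn deg/rad', np.float64(-0.2), np.float64(-0.003), 'q6', np.float64(-1.34), 'Rz', array([-0., -0., -1.]))
brass 1834 [449.6 128.2  33.5]
steel home 125 [ 454.1 -294.7   31.8] 0.03866554798431423
brass top 378 [448.  128.7  32.8]
```

>>> move_arm(
  deltas=[0.0293, 0.0011, 0.05, 0, 0, 0, 1, 0.0293, 0.0011, 0.1, 0, 0, 0, 1, 0.0293, 0.0011, 0.13, 0, 0, 0, 1, 0.0293, 0.0011, 0.145, 0, 0, 0, 1, 0.0293, 0.0011, 0.145, 0, 0, 0, 1, 0.0293, 0.0011, 0.145, 0, 0, 0, 0.5, 0.0293, 0.0011, 0.145, 0, 0, 0, 0.5, 0.0293, 0.0011, 0.145, 0, 0, 0, 0.5, 0.0293, 0.0011, 0.145, 0, 0, 0, 0.5],
  squeeze=20,
)

```text
t: 15.62
tool_pos: [0.4452, -0.0299, 0.0149]
orientation: [0.668, 3.069, -0.0]
force: [-1.3, -0.7, 5.4]
opening: 0.0661
gripper_force: 20.0
```

>>> move_arm(
  deltas=[0, 0, -0.01, 0, 0, 0, 0.5, 0, 0, -0.05, 0, 0, 0, 0.5, -0.01, -0.02, -0.1, 0, 0, 0, 0.5, -0.036, -0.07, -0.12, 0, 0, 0, 0.5, -0.062, -0.12, -0.12, 0, 0, 0, 0.5, -0.09, -0.175, -0.12, 0, 0, 0, 0.5, -0.113, -0.22, -0.12, 0, 0, 0, 0.5, -0.1183, -0.2301, -0.11, 0, 0, 0, 0.5, -0.1183, -0.2301, -0.1, 0, 0, 0, 0.5, -0.1183, -0.2301, -0.1, 0, 0, 0, 0.5, -0.1183, -0.2301, -0.1, 0, 0, 0, 0.5],
)

```text
t: 17.0
tool_pos: [0.4567, -0.2868, 0.1141]
orientation: [-0.666, -3.07, -0.001]
force: [-0.4, -0.4, -0.5]
opening: 0.0658
gripper_force: 20.0
```

```bash
cat >> h.py <<'E'
def over():
    s=robot.read_state(); p,d,w=wcloud(); P=w.reshape(-1,3); L=held(P,s); r=np.hypot(L[:,0],L[:,1])
    m=(r<.018)&(abs(P[:,2]-.078)<.003); print("spin top (tool mm)",m.sum(),circ(L[m]) if m.sum() else 0)
    m=(r<.038)&(abs(L[:,1])<.02)&(L[:,2]>-.012)&(L[:,2]<.002); q=L[m]; t=np.median(q[:,2]); q=q[abs(q[:,2]-t)<.0025]
    print("ring top z",t.round(4),"x range",np.percentile(q[abs(q[:,1])<.004][:,0],[.5,99.5]).round(4))
    print(s["t"],s["tool_pos"].round(4),s["force"].round(1)); return p
E
python3 - <<'E'
from h import *
save("w6",over())
E
```

```text
spin top (tool mm) 585 [-4.6 -1.3 13.8]
ring top z -0.0073 x range [-0.0281  0.032 ]
17.0 [ 0.4567 -0.2868  0.1141] [-0.4 -0.4 -0.5]
```

View pics/w6.png

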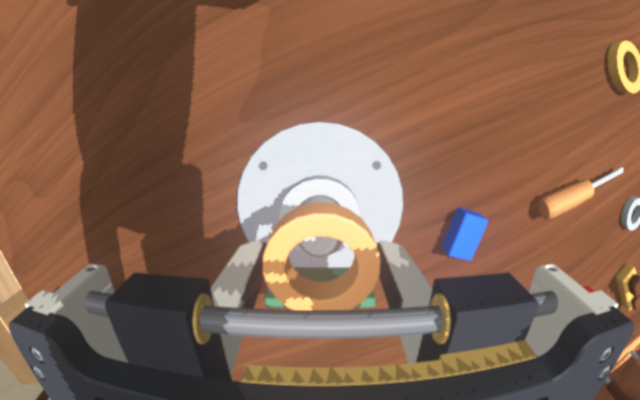

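>>> move_arm(
  deltas=[-0.0005, -0.0013, 0.005, 0, 0, 0, 0.5, -0.0005, -0.0013, 0.013, 0, 0, 0, 0.5, -0.0005, -0.0013, 0.02, 0, 0, 0, 0.5, -0.0005, -0.0013, 0.026, 0, 0, 0, 0.5, -0.0005, -0.0013, 0.032, 0, 0, 0, 0.5, -0.0005, -0.0013, 0.032, 0, 0, 0, 0.5],
)

```text
t: 17.8
tool_pos: [0.4561, -0.2894, 0.0814]
orientation: [-0.668, -3.069, -0.001]
force: [0.5, 0.3, -0.5]
opening: 0.0659
gripper_force: 20.0
```

>>> move_arm(
  deltas=[0, 0.0006, 0.006, 0, 0, 0, 0.5, 0, 0.0006, 0.012, 0, 0, 0, 0.5, 0, 0.0006, 0.018, 0, 0, 0, 0.5, 0, 0.0006, 0.023, 0, 0, 0, 0.5, 0, 0.0006, 0.026, 0, 0, 0, 0.5, 0, 0.0006, 0.026, 0, 0, 0, 0.5],
)

```text
t: 18.55
tool_pos: [0.4565, -0.2889, 0.0558]
orientation: [-0.668, -3.069, -0.0]
force: [0.4, 0.5, -0.9]
opening: 0.0661
gripper_force: 20.0
```

>>> move_arm(
  deltas=[0, 0, 0.001, 0, 0, 0, 0.5, 0, 0, 0.002, 0, 0, 0, 0.5, 0, 0, 0.003, 0, 0, 0, 0.5, 0, 0, 0.0035, 0, 0, 0, 0.5, 0, 0, 0.0035, 0, 0, 0, 0.5],
)

```text
t: 19.18
tool_pos: [0.4568, -0.2892, 0.053]
orientation: [0.668, 3.069, -0.0]
force: [-1.6, 1.5, 4.3]
opening: 0.0657
gripper_force: 20.0
```

>>> move_arm(
  deltas=[0, 0, 0, 0, 0, 0, 0.8, 0, 0, 0, 0, 0, 0, 1, 0, 0, -0.005, 0, 0, 0, 1, 0, 0, -0.04, 0, 0, 0, 1, 0, 0, -0.09, 0, 0, 0, 1, 0.02, 0.05, -0.107, 0, 0, 0, 1, 0.065, 0.165, -0.107, 0, 0, 0, 1, 0.11, 0.275, -0.107, 0, 0, 0, 1, 0.15, 0.375, -0.107, 0, 0, 0, 1, 0.151, 0.377, -0.107, 0, 0, 0, 1, 0.151, 0.377, -0.107, 0, 0, 0, 1, 0.151, 0.377, -0.107, 0, 0, 0, 1],
)

```text
t: 20.68
tool_pos: [0.4759, 0.1193, 0.1602]
orientation: [0.665, 3.069, 0.001]
force: [0.4, -0.3, 0.2]
opening: 0.0927
gripper_force: 0.0
```

```bash
python3 - <<'E'
from h import *
p,d,w=wcloud(); s=robot.read_state(); P=w.reshape(-1,3)
r=np.hypot(P[:,0]-.4495,P[:,1]-.1285); m=(r<.042)&(abs(P[:,2]-.018)<.004)
c=P[m].mean(0);print("brass",m.sum(),circ(P[m]),c.round(4),s["tool_pos"])
c=circ(P[m])[:2]/1e3; print(go((c[0],c[1],.014),65.5))
p,d,w=cloud("top"); P=w.reshape(-1,3)
r=np.hypot(P[:,0]-.455,P[:,1]+.287); m=(r<.04)&(abs(P[:,2]-.06)<.006)&(r>.019);print("cork home",m.sum(),circ(P[m]),np.median(P[m][:,2]))
E
```

```text
brass 2190 [449.3 128.4  33.1] [0.4486 0.1288 0.0184] [0.47585394 0.12262654 0.16020156]
(array([ 26.5,  -6.2, 146.2]), 'turn deg/rad', np.float64(0.1), np.float64(0.002), 'q6', np.float64(-1.0), 'Rz', array([ 0.001,  0.003, -1.   ]))
cork home 446 [ 456.3 -288.8   33.7] 0.06043702816131719
```

>>> move_arm(
  deltas=[0.027, -0.003, 0.05, 0, 0, 0, 1, 0.027, -0.003, 0.08, 0, 0, 0, 1, 0.027, -0.003, 0.08, 0, 0, 0, 1, 0.027, -0.003, 0.08, 0, 0, 0, 1],
)

```text
t: 21.28
tool_pos: [0.4515, 0.1246, 0.0812]
orientation: [0.669, 3.068, 0.001]
force: [0.2, 0.0, 1.0]
opening: 0.093
gripper_force: 0.0
```

```bash
python3 - <<'E'
from h import *
s=robot.read_state();print(s["tool_pos"]); p,d,w=wcloud(); s=robot.read_state(); P=w.reshape(-1,3)
r=np.hypot(P[:,0]-.4495,P[:,1]-.1285); m=(r<.042)&(abs(P[:,2]-.018)<.004)
print("brass",m.sum(),circ(P[m]),s["tool_pos"]); c=circ(P[m])[:2]/1e3; print(go((c[0],c[1],.0145),65.5), go((.449,.1285,.0145),65.5))
E
```

```text
[0.45153424 0.12463689 0.08122502]
brass 3595 [449.3 128.7  33.2] [0.45201403 0.12478875 0.08168021]
(array([ 4.3,  2.3, 67.2]), 'turn deg/rad', np.float64(-0.1), np.float64(-0.002), 'q6', np.float64(-0.98), 'Rz', array([ 0.003,  0.   , -1.   ])) (array([ 4.5,  2. , 67.2]), 'turn deg/rad', np.float64(-0.1), np.float64(-0.002), 'q6', np.float64(-0.98), 'Rz', array([ 0.003,  0.   , -1.   ]))
```

>>> move_arm(
  deltas=[0.004, 0.0022, 0.03, 0, 0, 0, 1, 0.004, 0.0022, 0.055, 0, 0, 0, 1, 0.004, 0.0022, 0.0655, 0, 0, 0, 1, 0.004, 0.0022, 0.0655, 0, 0, 0, 1, 0.004, 0.0022, 0.0655, 0, 0, 0, 0.5, 0.004, 0.0022, 0.0655, 0, 0, 0, 0.5, 0.004, 0.0022, 0.0655, 0, 0, 0, 0.5, 0.004, 0.0022, 0.0655, 0, 0, 0, 0.5],
  squeeze=40,
)

```text
t: 22.32
tool_pos: [0.4481, 0.1288, 0.0147]
orientation: [0.668, 3.069, 0.001]
force: [-0.7, 0.8, 3.8]
opening: 0.0652
gripper_force: 40.0
```

>>> move_arm(
  deltas=[0, 0, -0.01, 0, 0, 0, 0.5, 0, 0, -0.05, 0, 0, 0, 0.5, -0.01, -0.02, -0.1, 0, 0, 0, 0.5, -0.033, -0.07, -0.12, 0, 0, 0, 0.5, -0.058, -0.12, -0.12, 0, 0, 0, 0.5, -0.082, -0.17, -0.12, 0, 0, 0, 0.5, -0.106, -0.22, -0.12, 0, 0, 0, 0.5, -0.13, -0.27, -0.12, 0, 0, 0, 0.5, -0.154, -0.32, -0.12, 0, 0, 0, 0.5, -0.175, -0.36, -0.12, 0, 0, 0, 0.5, -0.182, -0.3757, -0.115, 0, 0, 0, 0.5, -0.182, -0.3757, -0.11, 0, 0, 0, 0.5],
)

```text
t: 23.82
tool_pos: [0.4565, -0.2889, 0.1236]
orientation: [-0.671, -3.068, -0.001]
force: [0.1, 0.2, -2.4]
opening: 0.0653
gripper_force: 40.0
```

>>> move_arm(
  deltas=[0, 0, 0.006, 0, 0, 0, 0.5, 0, 0, 0.006, 0, 0, 0, 0.5, 0, 0, 0.006, 0, 0, 0, 0.5],
)

```text
t: 24.2
tool_pos: [0.4572, -0.2877, 0.1183]
orientation: [0.666, 3.07, 0.0]
force: [0.4, -1.0, -2.6]
opening: 0.0652
gripper_force: 40.0
```

```bash
python3 - <<'E'
from h import *
save("w7",over())
E
```

```text
spin top (tool mm) 517 [-5.  -0.3 13.7]
ring top z -0.0036 x range [-0.0306  0.0317]
24.2 [ 0.4572 -0.2877  0.1183] [ 0.4 -1.  -2.6]
```

View pics/w7.png

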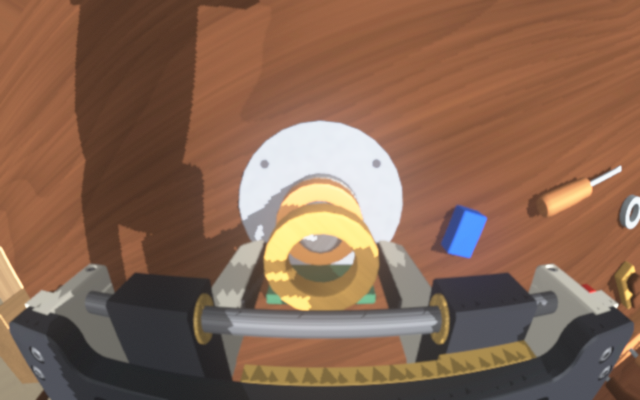

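>>> move_arm(
  deltas=[0, -0.0004, 0.01, 0, 0, 0, 0.5, 0, -0.0004, 0.02, 0, 0, 0, 0.5, 0, -0.0004, 0.027, 0, 0, 0, 0.5, 0, -0.0004, 0.033, 0, 0, 0, 0.5, 0, -0.0004, 0.038, 0, 0, 0, 0.5, 0, -0.0004, 0.038, 0, 0, 0, 0.5],
)

```text
t: 25.0
tool_pos: [0.4565, -0.2888, 0.0796]
orientation: [-0.668, -3.069, -0.001]
force: [-0.2, -0.7, -2.8]
opening: 0.0653
gripper_force: 40.0
```

>>> move_arm(
  deltas=[0, 0, 0.002, 0, 0, 0, 0.5, 0, 0, 0.003, 0, 0, 0, 0.5, 0, 0, 0.004, 0, 0, 0, 0.5, 0, 0, 0.005, 0, 0, 0, 0.5, 0, 0, 0.005, 0, 0, 0, 0.5],
)

```text
t: 25.62
tool_pos: [0.4567, -0.289, 0.0751]
orientation: [-0.668, -3.07, -0.0]
force: [0.8, 0.8, -1.7]
opening: 0.0658
gripper_force: 40.0
```

>>> move_arm(
  deltas=[0, 0, 0.0005, 0, 0, 0, 0.5, 0, 0, 0.001, 0, 0, 0, 0.5, 0, 0, 0.001, 0, 0, 0, 0.5],
)

```text
t: 26.0
tool_pos: [0.4569, -0.2891, 0.0747]
orientation: [0.668, 3.069, -0.0]
force: [-2.9, 2.5, 5.9]
opening: 0.0655
gripper_force: 40.0
```

Contact: the brass is home. Now release and retreat.

>>> move_arm(
  deltas=[0, 0, 0, 0, 0, 0, 0.8, 0, 0, 0, 0, 0, 0, 1, 0, 0, -0.005, 0, 0, 0, 1, 0, 0, -0.03, 0, 0, 0, 1, 0, 0, -0.08, 0, 0, 0, 1, 0.05, 0.05, -0.12, 0, 0, 0, 1, 0.08, 0.1, -0.13, 0, 0, 0, 1, 0.08, 0.14, -0.13, 0, 0, 0, 1, 0.08, 0.14, -0.13, 0, 0, 0, 1, 0.08, 0.14, -0.13, 0, 0, 0, 1],
)

```text
t: 27.25
tool_pos: [0.4422, -0.1287, 0.2042]
orientation: [0.667, 3.07, -0.001]
force: [-0.8, -0.4, -0.1]
opening: 0.0929
gripper_force: 0.0
```

```bash
python3 - <<'E'
from h import *
p,d,w=cloud("top"); P=w.reshape(-1,3); r=np.hypot(P[:,0]-.456,P[:,1]+.288); m=(r<.034)&(P[:,2]>.06);print("top",np.percentile(P[m][:,2],[2,50,98]),circ(P[m]))
q,_=robot.read_camera("side"); save("end",np.hstack([cv2.resize(p,(400,250)),cv2.resize(q,(400,250))]))
print(robot.read_state()["t"])
E
```

```text
Traceback (most recent call last):
IndexError: index -1 is out of bounds for axis 0 with size 0
```

```bash
python3 - <<'E'
from h import *
a,d,w=wcloud(); P=w.reshape(-1,3); r=np.hypot(P[:,0]-.457,P[:,1]+.288); m=(r<.034)&(P[:,2]>.06)&(P[:,2]<.12);print("wrist",m.sum(),np.percentile(P[m][:,2],[2,50,98]) if m.sum() else 0,circ(P[m]) if m.sum() else 0)
q,_,w=cloud("side"); P=w.reshape(-1,3); r=np.hypot(P[:,0]-.457,P[:,1]+.288); m=(r<.034)&(P[:,2]>.06)&(P[:,2]<.12);print("side",m.sum(),np.percentile(P[m][:,2],[2,50,98]) if m.sum() else 0)
save("end",np.hstack([cv2.resize(a,(400,250)),cv2.resize(q,(400,250))]))
print(robot.read_state()["t"])
E
```

```text
wrist 1337 [0.06116362 0.07810082 0.07986177] [ 453.7 -290.    32.7]
side 751 [0.06269387 0.07637917 0.07977078]
27.4
```

View pics/end.png

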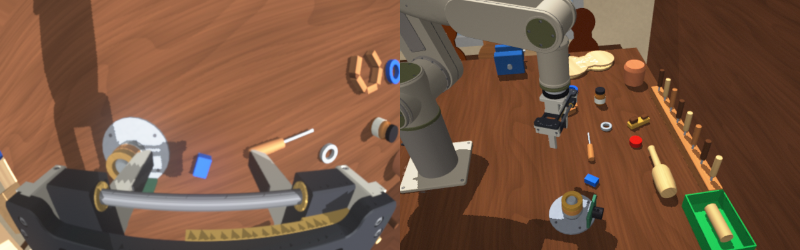

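The wrist half shows the stack on the plate near (130,160). The side half shows it near (571,205), and the other things look undisturbed. The brass collar's top is at 78 mm, level with the spindle top.

```bash
python3 -c "
from plant import robot; print(robot.close_job())"
```

```text
the job is handed in; nothing more can be done
None
```

The job is handed in at about 27 s: the brass ring came out of the well onto the open bench, then steel, cork (gripped at 20 N) and brass were lowered home on the spindle in that order, with the brass top measuring 78 mm, level with the spindle's.

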